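# Try the cupboard's new roller catch, reopen it and load its door rack

## Task

The roller catch of the little supply cupboard has just been refitted. Try it: push the green door shut until it snaps home (gently: no slamming, and no pressing on once it is home), then pull it through the catch and swing it wide open, stand the orange-capped glue stick upright in the wooden rack on the inside of the door, and leave the door open for the class. Leave everything else on the table where it is.

Things in the scene. Friction and masses are not known exactly. Their poses are not given: they have to be found in the camera images.
- cupboard: plywood supply cupboard fixed on the table, 180 deep (x), 240 wide (y), 232 mm high, coloured dots on its roof; origin at the centre of its underside; its front (own -x) is open and covered by the green door.
- leaf: the green spotted door with all it carries (0.6 kg). Origin on the upright hinge axis at table height; z up; own -y runs from the hinge to the free edge; own +x is the inward normal. The panel spans x 0 to 15, y 0 to -240, z 8 to 228 mm. Inside it carries the rack (out to x = 95 mm) and the brass strike (to 73 mm).
- door (a joint): door angle about the upright hinge on the cupboard's own +y (left) edge, rad: grows as the door swings out towards the robot, limit 1.75. It starts ajar and stays where it is left (light friction). Shut, it rests on a rubber stop at some angle from 0.01 to 0.10: how deep the catch is screwed in differs every time and is not measured.
- roller (a joint): how far the catch roller is pushed up against its spring, m: 0 with the door away, about 0.004 to 0.005 on the crest of the strike, under 0.002 with the door snapped shut. The sprung white roller hangs under the cupboard's roof at the free-edge side, a rubber stop behind it.
- strike (a point): top of the rounded brass strike inside the door, at (58, -205, 190) mm in the leaf's frame, which rides under the roller; its crest comes about 0.05 to 0.07 rad before shut. At the handle: pushing in, force rises to 6 to 9 N over a few mm, sinks to 0 along the crest, becomes an inward pull up to 6 N, then rises steeply at the stop, which must not take over 12 N; about 9 N pulls it out.
- handle (a point): middle of the steel bar handle: an upright round bar, 11 mm thick, z 113 to 213 mm, 35 mm in front of the door's outer face, at (-35, -205, 163) mm in the leaf's frame; 8 mm stems to the door at z 120 and 206 mm. Its top end can be pinched from above (door top at 228 mm, cupboard roof at 232 mm). Axes as the leaf's.
- hinge (a point): point on the hinge axis at half the door's height (z = 118 mm); axes as the leaf's
- rack (a point): centre of the mouth of the square wooden rack on the inside of the door, at (70, -120, 125) mm in the leaf's frame; axes as the leaf's. The pocket is 42 x 42 mm inside with 4 mm walls and its floor is 51 mm below this point (z = 74 mm); its centre stands 55 mm off the door's inner face.
- glue_stick: glue stick with orange cap and base, white body, standing upright, 30 mm across, 120 mm high, 60 g, loose; origin at the centre of its underside
- blue_bottle: blue paint bottle, upright, 44 mm across, 140 mm high, loose; origin at the centre of its underside
- yellow_bottle: yellow paint bottle, upright, 44 mm across, 140 mm high, loose; origin at the centre of its underside
- red_jar: red paint jar with a white lid, upright, 66 mm across, 90 mm high, loose; origin at the centre of its underside
- tin_pot: open aluminium pot, 72 mm across, 100 mm high, loose; origin at the centre of its underside
- scissors: red-handled scissors lying flat, 150 mm long, loose; origin on the table near the pivot, x along the blades
- wood_dowel: wooden dowel lying on the table, 16 mm thick, 180 mm long, loose; origin under its middle, x along it
There are look-alikes about, which are no part of the job. Of the things shaped like the glue_stick, the orange one is meant.

How it is judged:
On the way, in this order (a step that is already met when the one before it is completed fails the run):
1. the door is snapped shut, the roller dropped in behind the strike (value of joint door below 0.105 rad and value of joint roller below 0.003 m), for 0.2 s.
2. the door has been pulled open again (value of joint door above 0.9 rad), for 0.2 s.
3. the glue stick stands in the rack on the open door (horizontal distance between glue_stick and rack below 0.02 m and z of glue_stick in the frame of rack between -0.06 and -0.04 m and angle between glue_stick's own z axis and vertical below 0.35 rad), for 0.2 s.
At the end, for the whole second after the job is handed in: the door stands open (over 0.8 rad) and at rest, and the glue stick stands on the floor of the rack, within 20 mm of its axis, leaning less than 0.35 rad and at rest (all of step 3 and value of joint door above 0.8 rad and velocity of joint door between -0.05 and 0.05 rad/s and linear speed of glue_stick below 0.03 m/s); the robot touches nothing.
It fails at once if the door is slammed or forced into its catch and stop (contact force between leaf and cupboard above 40 N).
It fails at once if another thing on the table is moved by more than 30 mm (distance of any of blue_bottle, yellow_bottle, red_jar, tin_pot, scissors, wood_dowel from where it was at the start of the episode above 0.03 m).
It also fails if it takes over 72 s, if anything falls off the work surface, if the arm or the gripper's body presses on something with over 40 N, if the wrist force passes 120 N, or if a joint passes its speed limit or range.

## Robot

A 7-joint arm with a two-finger parallel gripper is mounted at the origin on the work surface. World frame = base frame: x ahead of the robot, y to its left, z up, the work surface at z = 0. Lengths are in m, angles in rad, forces in N, time in s.
With the tool pointing down it reaches from about 0.35 to 0.9 m from the base axis. Payload 8.1 kg.
Tool frame: the origin (TCP) lies at the very end of the fingers, on their centre line; the grasp point (between the pads) lies 19 mm behind it (arm.grasp_offset is the distance from the TCP to the grasp point, in m); z points along the fingers, y is the line along which they close (so a half turn about z gives the same grasp; the last joint's range is limited). The gripper opens to 85 mm and grips with 20 to 120 N. Pads are 22 mm wide; open, the fingers measure 114 mm over their backs; the gripper's body (76 mm by 85 mm) begins 54 mm behind the grasp point. The pads swing forward as they close: fully open they stand 13 mm farther back than shut.
Start: joints at [1.126, 0.434, 0.025, 1.573, -0.012, 1.134, -0.075], TCP at [0.209, -0.589, 0.231] pointing down, gripper open.
Joint ranges: [-2.62, 2.62], [-0.44, 2.09], [-1.27, 1.32], [0.08, 2.57], [-1.32, 4.46], [0.12, 2], [-2.74, 2.74]. Speed limits (rad/s): [2.22, 2.22, 3.01, 3.01, 3.14, 3.14, 3.14].

## Interface

Orientations are given as a rotation vector (axis times angle).
In Python, from plant import monitor, viewer, ticket, arm gives the robot as it stands.
- The arm moves only by the shell command python3 -m creep 'ROWS' [OPENING] [FORCE]. ROWS is a JSON object whose one key "motion" holds a list of rows, each a list of 4 numbers: the shift along the tool's x, y, z in units of 40 mm (1.0 is 40 mm), then the turn about the tool's z in units of 6 degrees (1.0 is 6 degrees). In form: {"motion": [[tx, ty, tz, twist], ...]}. A call has 1 to 20 rows; each row is the pose to reach, as a shift and turn from the pose commanded when the call began, along the tool's axes at that moment; what a row does not reach only later rows make up. A row lasts 1/8 s, in which the tool goes at most 62.5 mm and 10.7 degrees, less where a joint would pass 70% of its speed; a pose out of reach is approached as far as the arm can. A call with a gripper value outside its range is refused whole. OPENING is the closure, from 0 (fully open) to 1 (shut), set as the call begins (- or left out, the last holds). The fingers move at their own pace and stop on an object; FORCE is the grip in N (left out, the last holds). Time passes only in rows, so rows that repeat a pose let the fingers close. It gives the time, the measured TCP pose, the force, the opening and the grip force at its end, in the units of the state.
- monitor.state(): the state, without advancing time (a new reading comes with each control period).
- viewer.camera(name): name is "scene" or "top" or "wrist"; returns the picture (420x560x3 uint8, red, green, blue); there is no depth.
- viewer.camera_model(name): a dict with "vfov" (degrees; the focal length in pixels is half the picture's height over the tangent of half this angle, whatever the lens; pixels are square), "cx", "cy" (the principal point, pixels), "pose" (4x4, takes a point from camera to world coordinates); the wrist camera has in their place "hand_eye" (4x4, takes a point from camera to tool coordinates, whose origin is the TCP and whose axes are the flange's). Camera axes: x right, y up, looking along -z (the intrinsics and any distortion apply to the point x, -y, -z); pixel columns grow to the right and rows downward; lengths in m; the calibration is good to about 2 mm. A picture is of the moment at which its call begins: read the wrist's pose just before it. camera_model takes no time and is no camera call.
- ticket.job_done(): hands the job in; it is judged then, once.
The state is a dict: "t": time; "joint_pos": joint angles; "joint_velocities": joint speeds; "effort": joint torques, N m; "tcp_pos": TCP position; "orientation": TCP orientation; "force": force on the tool from outside, world axes, zero at the start; "ft_torque": the same for the moment, N m; "finger_gap": finger opening in m; "grasp_force": force on a finger pad.
Only numpy, scipy, OpenCV 4.12 (cv2) and the standard library are available. Lean on these libraries where they do the work, as an engineer would, in place of code of your own. Each camera call takes 0.05 s, during which the arm holds its last target. There are 200 camera calls.

## Working session

There is one attempt and no reset: what is moved stays moved. The work goes in short steps, Python scripts to look and compute and a shell command to move; the robot and the scene stay as the last step left them, time stands still between calls to the robot, and variables do not carry over. Pictures are saved under pics/ and viewed, at most 10 in all, crops included, and the job is handed in when it is done.

```bash
ls; mkdir -p pics; python3 - <<'E'
from plant import monitor, viewer, arm
import cv2, numpy as np
s=monitor.state(); print(s)
for n in("scene","top","wrist"):
    m=viewer.camera_model(n); print(n,{k:np.round(v,4).tolist() if not isinstance(v,str) else v for k,v in m.items()})
    cv2.imwrite(f"pics/{n}0.png",viewer.camera(n)[:,:,::-1])
E
```

```text
pics
{'t': 0.0, 'joint_pos': array([ 1.12638272,  0.43526448,  0.02496425,  1.57411454, -0.01160374,
        1.13400588, -0.07507823]), 'joint_velocities': array([ 1.88653932e-03, -6.86912704e-05, -1.24978164e-03, -2.28318138e-03,
       -1.11073960e-03,  2.07238758e-03, -9.68503204e-04]), 'effort': array([-7.93247000e-05, -6.70473933e+01,  1.02496494e+00, -3.16216493e+01,
        1.54583057e-02,  1.25603063e-02, -7.39227175e-06]), 'tcp_pos': array([ 0.20927457, -0.58837   ,  0.23049335]), 'orientation': array([-3.09426404e+00, -5.33973810e-01,  6.58776349e-04]), 'force': array([-0.39691043, -1.38522205, -1.02084523]), 'ft_torque': array([ 0.01633537, -0.03443897, -0.01167632]), 'grasp_force': 0.0, 'finger_gap': 0.08543573452199199}
scene {'vfov': 46.8133, 'cx': 280.0214, 'cy': 210.8203, 'pose': [[-0.0099, -0.6854, 0.7281, 1.6495], [0.9999, -0.0055, 0.0084, 0.0154], [-0.0017, 0.7281, 0.6854, 1.1393], [0.0, 0.0, 0.0, 1.0]]}
top {'vfov': 44.9304, 'cx': 277.3251, 'cy': 217.6972, 'pose': [[-0.0033, 0.9986, -0.0535, 0.4834], [-0.9996, -0.0048, -0.0286, -0.0219], [-0.0288, 0.0534, 0.9982, 1.4353], [0.0, 0.0, 0.0, 1.0]]}
wrist {'vfov': 70.218, 'cx': 278.7265, 'cy': 207.5311, 'hand_eye': [[0.002, 0.9468, 0.3218, 0.0821], [1.0, -0.0021, -0.0002, -0.0009], [0.0005, 0.3218, -0.9468, -0.1416], [0.0, 0.0, 0.0, 1.0]]}
```

View pics/top0.png

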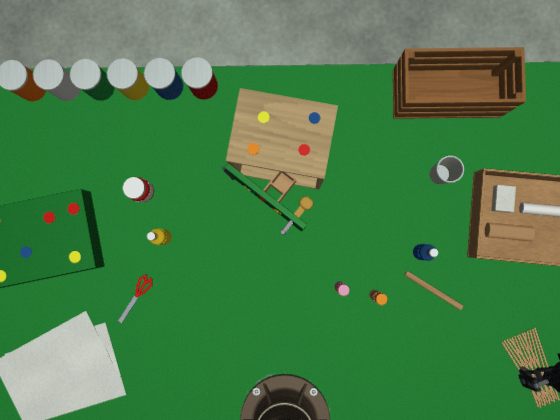

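View pics/scene0.png

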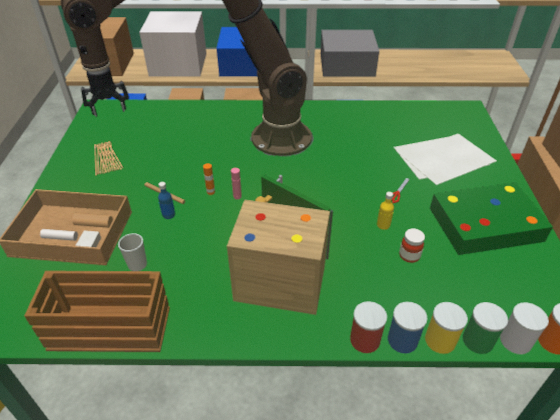

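```bash
cat > h.py <<'E'
import numpy as np, cv2
from plant import monitor, viewer
from scipy.spatial.transform import Rotation as R
def pose(n,s=None):
    m=viewer.camera_model(n)
    if n!="wrist": return m,np.array(m["pose"])
    s=s or monitor.state(); T=np.eye(4); T[:3,:3]=R.from_rotvec(s["orientation"]).as_matrix(); T[:3,3]=s["tcp_pos"]
    return m,T@np.array(m["hand_eye"])
def ray(n,uv,s=None):
    m,P=pose(n,s); f=210/np.tan(np.radians(m["vfov"])/2)
    d=P[:3,:3]@np.array([(uv[0]-m["cx"])/f,-(uv[1]-m["cy"])/f,-1]); return P[:3,3],d/np.linalg.norm(d)
def onz(n,uv,z,s=None):
    o,d=ray(n,uv,s); return o+d*(z-o[2])/d[2]
def proj(n,p,s=None):
    m,P=pose(n,s); f=210/np.tan(np.radians(m["vfov"])/2); q=np.linalg.inv(P)@np.r_[p,1]
    return np.array([m["cx"]-f*q[0]/q[2],m["cy"]+f*q[1]/q[2]])
def tri(a,b):
    (o1,d1),(o2,d2)=a,b; t=np.linalg.lstsq(np.c_[d1,-d2],o2-o1,rcond=None)[0]
    p,q=o1+d1*t[0],o2+d2*t[1]; return (p+q)/2,np.linalg.norm(p-q)
def blobs(img,lo,hi,amin=15):
    h=cv2.cvtColor(img,cv2.COLOR_BGR2HSV); m=cv2.inRange(h,lo,hi); n,l,st,c=cv2.connectedComponentsWithStats(m)
    return [(c[i].round(1).tolist(),st[i].tolist()) for i in range(1,n) if st[i,4]>=amin],m
E
python3 - <<'E'
from h import *
t=cv2.imread("pics/top0.png"); s=cv2.imread("pics/scene0.png")
a=cv2.resize(t[150:310,210:400],None,fx=4,fy=3.7,interpolation=cv2.INTER_CUBIC); a=cv2.resize(t[150:310,210:400],(760,640),interpolation=cv2.INTER_CUBIC)[:600]
cv2.imwrite("pics/c1.png",a)
cv2.imwrite("pics/c2.png",cv2.resize(s[150:270,180:340],(800,600),interpolation=cv2.INTER_CUBIC))
for n,i in(("top",t),("scene",s)): print(n,[b for b in blobs(i,(8,150,120),(20,255,255),8)[0]])
# roof corners
for uv in((240,89),(338,105),(325,178),(228,162)): print(uv,onz("top",uv,.232).round(3))
E
```

```text
top [([439.6, 49.7], [436, 49, 8, 2, 9]), ([462.8, 49.6], [450, 49, 26, 2, 38]), ([480.2, 49.5], [477, 49, 7, 2, 10]), ([495.5, 49.0], [492, 49, 8, 1, 8]), ([518.5, 51.8], [515, 48, 8, 8, 40]), ([449.6, 86.5], [405, 50, 120, 53, 1839]), ([476.5, 57.0], [473, 57, 8, 1, 8]), ([522.5, 72.1], [522, 66, 3, 14, 21]), ([439.2, 71.9], [437, 71, 5, 3, 8]), ([475.9, 72.5], [470, 70, 12, 6, 41]), ([487.2, 72.4], [484, 70, 7, 6, 22]), ([505.6, 87.5], [505, 85, 2, 7, 10]), ([431.5, 107.0], [426, 107, 12, 1, 12]), ([428.5, 112.0], [423, 112, 12, 1, 12]), ([492.5, 116.0], [489, 116, 8, 1, 8]), ([253.0, 148.4], [248, 143, 11, 12, 108]), ([302.7, 204.9], [299, 198, 11, 11, 31]), ([310.0, 201.0], [308, 198, 4, 7, 8]), ([381.0, 298.6], [376, 293, 11, 12, 102])]
scene [([207.1, 168.8], [203, 164, 9, 12, 75]), ([208.8, 184.2], [206, 180, 6, 9, 45]), ([262.9, 199.0], [256, 196, 15, 6, 39]), ([305.4, 217.4], [301, 214, 10, 8, 63]), ([531.4, 219.5], [526, 216, 11, 8, 61]), ([45.8, 274.7], [43, 272, 6, 6, 10]), ([154.6, 284.2], [151, 273, 9, 24, 45]), ([39.6, 286.7], [37, 281, 7, 13, 16]), ([66.6, 283.9], [5
[... 272 characters left out ...]
, [33, 295, 4, 5, 9]), ([46.7, 296.5], [45, 294, 5, 6, 14]), ([73.9, 295.6], [66, 295, 17, 2, 25]), ([92.9, 295.5], [84, 294, 18, 3, 31]), ([120.9, 296.0], [103, 295, 40, 3, 90]), ([150.5, 300.2], [149, 297, 4, 7, 12]), ([52.7, 308.5], [47, 301, 11, 15, 32]), ([29.9, 311.5], [26, 307, 9, 9, 34]), ([104.9, 311.3], [54, 306, 97, 11, 562]), ([552.4, 339.2], [540, 322, 20, 32, 392]), ([72.2, 326.5], [70, 326, 6, 2, 8]), ([83.2, 326.9], [81, 326, 5, 3, 9]), ([91.7, 326.6], [87, 326, 9, 3, 11]), ([99.5, 326.6], [97, 326, 6, 2, 8]), ([111.4, 326.9], [108, 326, 8, 3, 16])]
(240, 89) [0.859 0.102 0.232]
(338, 105) [ 0.817 -0.134  0.232]
(325, 178) [ 0.642 -0.101  0.232]
(228, 162) [0.682 0.13  0.232]
```

View pics/c1.png

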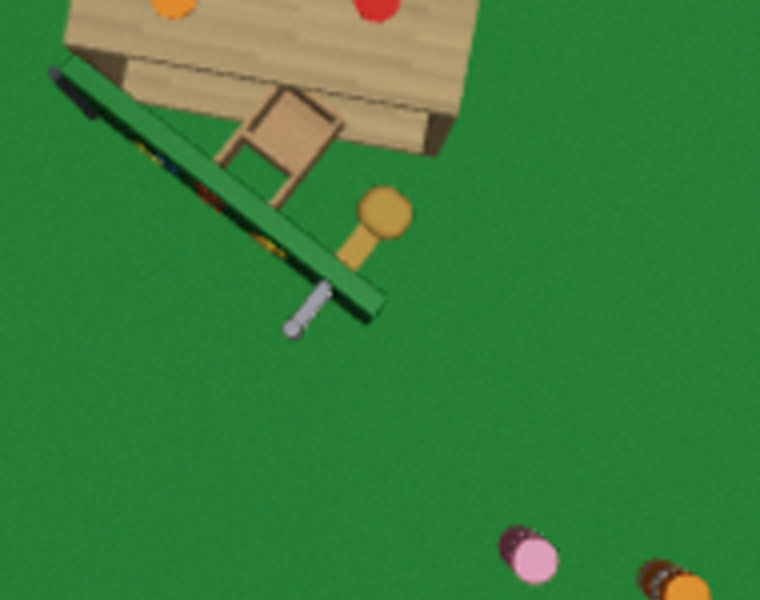

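View pics/c2.png

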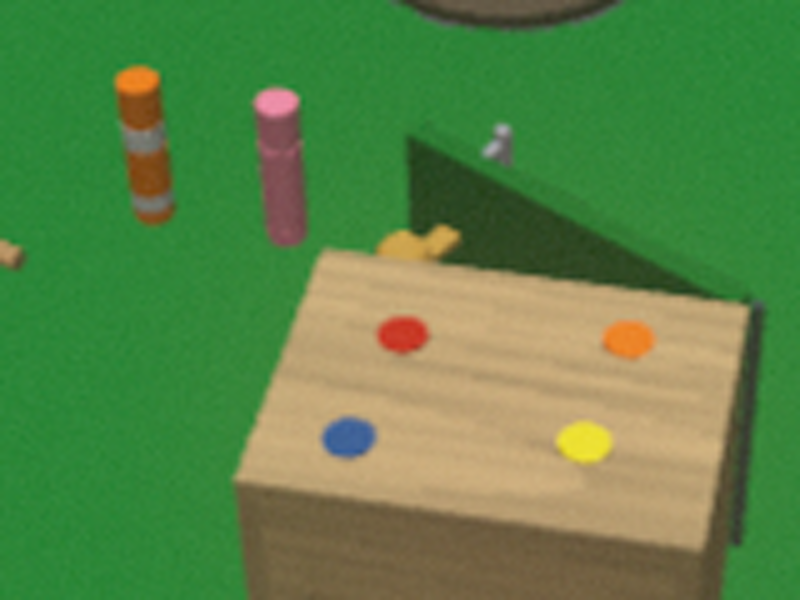

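```bash
python3 - <<'E'
from h import *
f=lambda n,x,y,z:onz(n,(x,y),z)
H=tri(ray("top",(283,232)),ray("scene",(280.6,176.2))); G=tri(ray("top",(381.6,297.9)),ray("scene",(207.5,165.8)))
print("handle",H,"glue",G, "glue@.12",f("top",381.6,297.9,.12),f("scene",207.5,165.8,.12))
print("handle@.213",f("top",283,232,.213),f("scene",280.6,176.2,.213))
fo,fi,hi,ho=[f("top",*p,.228) for p in((299.5,228.75),(306.2,224.2),(227.5,163.8),(224.3,167.5))]
S=f("top",306.2,203,.190); print("free o/i",fo,fi,"hinge i/o",hi,ho,np.linalg.norm(fo-ho),np.linalg.norm(fi-fo),"strike",S)
# fit leaf pose: outer corners, handle, strike
L=np.array([[0,-.24],[.015,-.24],[.015,0],[0,0],[-.035,-.205],[.058,-.205]]); W=np.array([p[:2] for p in(fo,fi,hi,ho,H[0],S)])
lc,wc=L.mean(0),W.mean(0); U,_,V=np.linalg.svd((W-wc).T@(L-lc)); Q=U@np.diag([1,np.linalg.det(U@V)])@V; t=wc-Q@lc
print("leaf yaw",np.arctan2(Q[1,0],Q[0,0]),"hinge",t,"res mm",((L@Q.T+t-W)*1000).round(1).tolist())
print("cupboard yaw", [np.arctan2(*(a-b)[:2]) for a,b in((f("top",240,89,.232),f("top",338,105,.232)),(f("top",228,162,.232),f("top",325,178,.232)))])
# pocket corners
print("rack",f("top",210+281/4,150+145/4,.125),Q@[.07,-.12]+t)
E
```

```text
handle (array([0.51431642, 0.00197455, 0.21375294]), np.float64(0.0047591453003896335)) glue (array([ 0.34725363, -0.24777824,  0.12177868]), np.float64(0.004459525009453226)) glue@.12 [ 0.34718604 -0.25034483  0.12      ] [ 0.34529061 -0.24594646  0.12      ]
handle@.213 [ 5.14390616e-01 -3.91487040e-04  2.13000000e-01] [0.51328718 0.00434363 0.213     ]
free o/i [ 0.52157484 -0.03989178  0.228     ] [ 0.53232281 -0.05585921  0.228     ] hinge i/o [0.67835676 0.13204481 0.228     ] [0.66946756 0.13973729 0.228     ] 0.23267758800218247 0.019247793290018814 strike [ 0.58597787 -0.05725654  0.19      ]
leaf yaw -0.6740297911430788 hinge [0.66934848 0.14153283] res mm [[-2.0, -6.1], [-1.0, 0.5], [2.7, 0.1], [-0.1, 1.8], [-0.3, 1.2], [0.7, 2.4]]
cupboard yaw [np.float64(0.17571616334338702), np.float64(0.17185753933779063)]
rack [0.63527462 0.00782991 0.125     ] [0.64914363 0.00408551]
```

```bash
cat >> h.py <<'E'
def go(target,ax,s=None):
    """target tcp xyz, ax = desired horizontal angle of tool y axis (mod pi). prints units"""
    s=s or monitor.state(); M=R.from_rotvec(s["orientation"]).as_matrix()
    d=M.T@(np.array(target)-s["tcp_pos"])/.04
    cur=np.arctan2(M[1,1],M[0,1]); w=(ax-cur+np.pi/2)%np.pi-np.pi/2
    tw=-w/np.radians(6)   # tool z points down
    print("shift",d.round(2),"twist",round(tw,2),"tool y ang",round(cur,3),"x ang",round(np.arctan2(M[1,0],M[0,0]),3),"zax",M[:,2].round(3))
    return d,tw
E
python3 - <<'E'
from h import *
go([.514,.002,.30],-.674+np.pi/2)
E
```

```text
shift [ 12.12 -11.36  -1.72] twist 9.7 tool y ang -1.229 x ang 0.342 zax [-0.001  0.001 -1.   ]
```

```bash
python3 -m creep '{"motion":[[0,0,-1.7,0],[12.1,-11.4,-1.7,-20.3],[12.1,-11.4,-1.7,-20.3],[12.1,-11.4,-1.7,-20.3],[12.1,-11.4,-1.7,-20.3],[12.1,-11.4,-1.7,-20.3],[12.1,-11.4,-1.7,-20.3],[12.1,-11.4,-1.7,-20.3],[12.1,-11.4,-1.7,-20.3],[12.1,-11.4,-1.7,-20.3],[12.1,-11.4,-1.7,-20.3],[12.1,-11.4,-1.7,-20.3],[12.1,-11.4,-1.7,-20.3],[12.1,-11.4,-1.7,-20.3],[12.1,-11.4,-1.7,-20.3],[12.1,-11.4,-1.7,-20.3]]}' 0.3 && python3 - <<'E'
from h import *
s=monitor.state(); print(s["t"],s["tcp_pos"],s["joint_pos"].round(2),s["finger_gap"])
i=viewer.camera("wrist"); cv2.imwrite("pics/w1.png",i[:,:,::-1]); np.save("w1.npy",s,allow_pickle=True)
print(proj("wrist",[.514,.002,.213],s)); go([.514,.002,.30],-.674+np.pi/2,s)
E
```

```text
t: 2.15
tcp_pos: [0.5125, 0.0023, 0.2993]
orientation: [1.042, 2.964, -0.001]
force: [-0.4, -0.3, -0.7]
finger_gap: 0.0597
grasp_force: 0.0
2.15 [0.51252771 0.00232074 0.29933643] [ 0.43  0.27 -0.68  1.7   0.18  1.23  0.61] 0.05974719266258039
[279.48798499 216.8632287 ]
shift [-0.03  0.02 -0.02] twist -0.02 tool y ang 0.895 x ang 2.465 zax [ 0. -0. -1.]
```

View pics/w1.png

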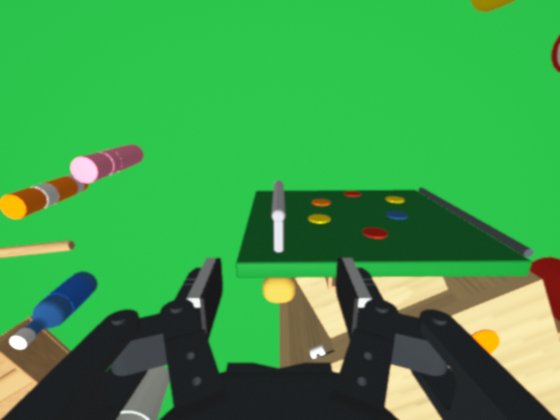

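```bash
python3 -m creep '{"motion":[[0,0,1.5,0],[0,0,2.9,0],[0,0,2.9,0],[0,0,2.9,0]]}' 0.3 && python3 -m creep '{"motion":[[0,0,0,0],[0,0,0,0],[0,0,0,0],[0,0,0,0],[0,0,0,0],[0,0,0,0]]}' 1 60; cat >> h.py <<'E'
HG=np.array([.6693,.1415]); YC=-.174
def handle(door):
    y=YC-door; c,s=np.cos(y),np.sin(y); return HG+np.array([[c,-s],[s,c]])@[-.035,-.205]
def arc(doors,s=None):
    s=s or monitor.state(); M=R.from_rotvec(s["orientation"]).as_matrix(); p=s["tcp_pos"]; yl=np.arctan2(M[1,1],M[0,1])-np.pi/2
    d0=YC-yl; off=p[:2]-handle(d0); v=p[:2]-HG; dp=YC-(np.arctan2(v[1],v[0])-np.arctan2(-.205,-.035))
    dp=(dp+np.pi)%(2*np.pi)-np.pi
    print("t",s["t"],"door by yaw",round(d0,3),"by pos",round(dp,3),"radius",np.linalg.norm(v).round(4),"off",off.round(4),"F",s["force"].round(1),"leafF",(np.array([[np.cos(yl),np.sin(yl)],[-np.sin(yl),np.cos(yl)]])@s["force"][:2]).round(1),"grip",s["grasp_force"],s["finger_gap"])
    for d in doors:
        a=-(d-dp); c,sn=np.cos(a),np.sin(a); q=HG+np.array([[c,-sn],[sn,c]])@v
        sh=M.T@np.r_[q-p[:2],0]/.04; print(round(d,3),sh[:2].round(2), "tw",((d-dp)/np.radians(6)).round(2))
E
python3 - <<'E'
from h import *
arc([.45,.4,.35,.3,.25,.22,.2,.18,.16,.14,.12,.1,.08,.06])
E
```

```text
t: 2.7
tcp_pos: [0.5138, 0.0032, 0.1852]
orientation: [1.039, 2.963, 0.001]
force: [-0.4, 0.6, 0.0]
finger_gap: 0.0597
grasp_force: 0.0
t: 3.45
tcp_pos: [0.5124, 0.0018, 0.1843]
orientation: [1.04, 2.964, -0.003]
force: [-6.3, -4.0, 9.7]
finger_gap: 0.0093
grasp_force: 58.6
t 3.45 door by yaw 0.501 by pos 0.5 radius 0.2101 off [-0.0015 -0.0016] F [-6.3 -4.   9.7] leafF [-2.4 -7.1] grip 58.56086611747742 0.009250476852400413
0.45 [-0.26 -0.04] tw -0.48
0.4 [-0.52 -0.06] tw -0.96
0.35 [-0.79 -0.07] tw -1.44
0.3 [-1.05 -0.07] tw -1.91
0.25 [-1.31 -0.06] tw -2.39
0.22 [-1.47 -0.04] tw -2.68
0.2 [-1.57 -0.03] tw -2.87
0.18 [-1.68 -0.01] tw -3.06
0.16 [-1.78  0.  ] tw -3.25
0.14 [-1.88  0.02] tw -3.44
0.12 [-1.99  0.04] tw -3.63
0.1 [-2.09  0.07] tw -3.82
0.08 [-2.19  0.09] tw -4.01
0.06 [-2.29  0.12] tw -4.2
```

```bash
python3 -m creep '{"motion":[[-0.15,-0.03,0,-0.3],[-0.35,-0.05,0,-0.65],[-0.55,-0.06,0,-1.0],[-0.8,-0.07,0,-1.45],[-1.05,-0.07,0,-1.9],[-1.25,-0.06,0,-2.3],[-1.4,-0.05,0,-2.55],[-1.5,-0.04,0,-2.75],[-1.57,-0.03,0,-2.87],[-1.57,-0.03,0,-2.87]]}'; python3 - <<'E'
from h import *
arc([.19,.18,.17,.16,.14,.12,.1,.08,.06,.04])
E
```

```text
t: 4.7
tcp_pos: [0.5614, -0.0388, 0.1843]
orientation: [0.585, 3.085, -0.003]
force: [-1.3, -4.7, 7.4]
finger_gap: 0.0092
grasp_force: 58.7
t 4.7 door by yaw 0.201 by pos 0.196 radius 0.2101 off [-0.0003 -0.0024] F [-1.3 -4.7  7.4] leafF [ 0.6 -4.9] grip 58.65643858909607 0.009171137330196272
0.19 [-0.03 -0.01] tw -0.06
0.18 [-0.08 -0.01] tw -0.15
0.17 [-0.14 -0.02] tw -0.25
0.16 [-0.19 -0.03] tw -0.35
0.14 [-0.29 -0.04] tw -0.54
0.12 [-0.4  -0.05] tw -0.73
0.1 [-0.5  -0.06] tw -0.92
0.08 [-0.61 -0.06] tw -1.11
0.06 [-0.71 -0.07] tw -1.3
0.04 [-0.82 -0.07] tw -1.49
```

```bash
cat > r.sh <<'E'
python3 -c "
from h import *
arc([])"
E
python3 -m creep '{"motion":[[-0.09,-0.01,0,-0.17],[-0.19,-0.03,0,-0.35],[-0.19,-0.03,0,-0.35]]}' >/dev/null; sh r.sh
python3 -m creep '{"motion":[[-0.05,-0.01,0,-0.1],[-0.1,-0.01,0,-0.19],[-0.1,-0.01,0,-0.19]]}' >/dev/null; sh r.sh
```

```text
t 5.075 door by yaw 0.164 by pos 0.166 radius 0.2101 off [-0.0014 -0.0017] F [-6.6 -2.6  9.9] leafF [-5.4 -4.6] grip 59.026939272880554 0.008824763979297698
t 5.45 door by yaw 0.144 by pos 0.143 radius 0.2101 off [-0.0008 -0.002 ] F [-3.4 -5.   7.9] leafF [-1.7 -5.8] grip 58.80460560321808 0.00923992323055534
```

```bash

python3 -m creep '{"motion":[[-0.05,-0.01,0,-0.1],[-0.05,-0.01,0,-0.1]]}' >/dev/null; sh r.sh
python3 -m creep '{"motion":[[-0.05,-0.01,0,-0.1],[-0.05,-0.01,0,-0.1]]}' >/dev/null; sh r.sh
python3 -m creep '{"motion":[[-0.05,0,0,-0.1],[-0.05,0,0,-0.1]]}' >/dev/null; sh r.sh
```

```text
t 5.7 door by yaw 0.134 by pos 0.132 radius 0.2101 off [-0.0006 -0.0021] F [-3.  -3.8  6.9] leafF [-1.7 -4.5] grip 58.694783449172974 0.009193630892114961
t 5.95 door by yaw 0.123 by pos 0.122 radius 0.2101 off [-0.0006 -0.002 ] F [-2.1 -4.9  6.2] leafF [-0.6 -5.3] grip 58.65691423416138 0.00896086038370833
t 6.2 door by yaw 0.113 by pos 0.111 radius 0.2101 off [-0.0005 -0.0021] F [-0.9 -4.6  5.6] leafF [ 0.5 -4.6] grip 58.695523738861084 0.009160779483125145
```

```bash

python3 -m creep '{"motion":[[-0.05,0,0,-0.1],[-0.05,0,0,-0.1]]}' >/dev/null; sh r.sh
python3 -m creep '{"motion":[[-0.05,0,0,-0.1],[-0.05,0,0,-0.1]]}' >/dev/null; sh r.sh
python3 -m creep '{"motion":[[-0.05,0,0,-0.1],[-0.05,0,0,-0.1]]}' >/dev/null; sh r.sh
```

```text
t 6.45 door by yaw 0.103 by pos 0.1 radius 0.21 off [-0.0003 -0.0022] F [-0.5 -6.6  6.2] leafF [ 1.3 -6.5] grip 58.65297496318817 0.008896261536600355
t 6.7 door by yaw 0.093 by pos 0.088 radius 0.21 off [ 0.     -0.0023] F [-0.2 -7.5  4.4] leafF [ 1.8 -7.3] grip 58.60792815685272 0.009359563535276947
t 6.95 door by yaw 0.083 by pos 0.077 radius 0.21 off [ 0.0003 -0.0024] F [ 1.2 -7.9  4.4] leafF [ 3.2 -7.3] grip 58.57541084289551 0.00899778613163354
```

```bash

python3 -m creep '{"motion":[[-0.05,0,0,-0.1],[-0.05,0,0,-0.1]]}' >/dev/null; sh r.sh
python3 -m creep '{"motion":[[-0.05,0,0,-0.1],[-0.05,0,0,-0.1]]}' >/dev/null; sh r.sh
```

```text
t 7.2 door by yaw 0.072 by pos 0.072 radius 0.21 off [-0.0008 -0.0019] F [-3.8 -9.1  8.4] leafF [-1.4 -9.8] grip 59.22394394874573 0.009369193986618398
t 7.45 door by yaw 0.061 by pos 0.072 radius 0.2101 off [-0.0028 -0.0011] F [-11.7  -7.7  14.5] leafF [ -9.5 -10.2] grip 59.94106471538544 0.00920112461901409
```

```bash

python3 -m creep '{"motion":[[0.05,0,0,0.1],[0.05,0,0,0.1],[0.05,0,0,0.1],[0.05,0,0,0.1]]}' >/dev/null; python3 -c "
from h import *
arc([.1,.15,.2,.25,.3,.4,.5,.6,.7,.8,.9,1.,1.1,1.2,1.3,1.4,1.45,1.5])"
```

```text
t 7.95 door by yaw 0.073 by pos 0.072 radius 0.21 off [-0.0008 -0.0019] F [-3.2 -8.6  7.8] leafF [-1.  -9.1] grip 58.89481723308563 0.009168263490824358
0.1 [0.14 0.03] tw 0.26
0.15 [0.4  0.08] tw 0.74
0.2 [0.65 0.15] tw 1.22
0.25 [0.9  0.24] tw 1.7
0.3 [1.15 0.33] tw 2.17
0.4 [1.62 0.56] tw 3.13
0.5 [2.07 0.83] tw 4.08
0.6 [2.49 1.15] tw 5.04
0.7 [2.87 1.5 ] tw 5.99
0.8 [3.22 1.9 ] tw 6.95
0.9 [3.53 2.32] tw 7.9
1.0 [3.79 2.78] tw 8.86
1.1 [4.   3.26] tw 9.81
1.2 [4.17 3.75] tw 10.77
1.3 [4.29 4.27] tw 11.72
1.4 [4.35 4.79] tw 12.68
1.45 [4.37 5.05] tw 13.15
1.5 [4.37 5.31] tw 13.63
```

```bash

python3 -m creep '{"motion":[[0.07,0.02,0,0.13],[0.14,0.03,0,0.26],[0.27,0.05,0,0.5],[0.4,0.08,0,0.74],[0.52,0.11,0,0.98],[0.65,0.15,0,1.22],[0.77,0.19,0,1.46],[0.9,0.24,0,1.7],[1.15,0.33,0,2.17],[1.15,0.33,0,2.17]]}' ; python3 -c "
from h import *
arc([.4,.5,.6,.7,.8,.9,1.,1.1,1.2,1.3,1.35,1.4,1.45,1.5])"
```

```text
t: 9.2
tcp_pos: [0.5419, -0.0256, 0.1843]
orientation: [-0.736, -3.054, 0.006]
force: [-5.5, -7.1, 9.6]
finger_gap: 0.009
grasp_force: 59.3
t 9.2 door by yaw 0.299 by pos 0.308 radius 0.2102 off [-0.0028 -0.0006] F [-5.5 -7.1  9.6] leafF [-1.7 -8.9] grip 59.337424635887146 0.008951594347571831
0.4 [0.47 0.11] tw 0.88
0.5 [0.97 0.27] tw 1.83
0.6 [1.45 0.49] tw 2.79
0.7 [1.9  0.75] tw 3.74
0.8 [2.33 1.05] tw 4.7
0.9 [2.73 1.4 ] tw 5.65
1.0 [3.09 1.78] tw 6.61
1.1 [3.4 2.2] tw 7.56
1.2 [3.68 2.65] tw 8.52
1.3 [3.91 3.12] tw 9.47
1.35 [4.   3.36] tw 9.95
1.4 [4.09 3.61] tw 10.43
1.45 [4.16 3.87] tw 10.9
1.5 [4.22 4.12] tw 11.38
```

```bash

python3 -m creep '{"motion":[[0.22,0.04,0,0.41],[0.47,0.11,0,0.88],[0.72,0.18,0,1.35],[0.97,0.27,0,1.83],[1.21,0.37,0,2.31],[1.45,0.49,0,2.79],[1.68,0.62,0,3.27],[1.9,0.75,0,3.74],[2.12,0.9,0,4.22],[2.33,1.05,0,4.7],[2.73,1.4,0,5.65],[3.09,1.78,0,6.61],[3.4,2.2,0,7.56],[3.55,2.42,0,8.04],[3.68,2.65,0,8.52],[3.8,2.88,0,9.0],[3.91,3.12,0,9.47],[4.0,3.36,0,9.95],[4.09,3.61,0,10.43],[4.09,3.61,0,10.43]]}' ; sh r.sh
```

```text
t: 11.7
tcp_pos: [0.4635, 0.1803, 0.1843]
orientation: [2.211, 2.23, 0.003]
force: [0.2, -0.5, 8.3]
finger_gap: 0.009
grasp_force: 59.8
t 11.7 door by yaw 1.388 by pos 1.414 radius 0.2094 off [-0.0005  0.0056] F [ 0.2 -0.5  8.3] leafF [0.5 0.2] grip 59.78909075260162 0.009012416628878672
```

```bash

python3 -m creep '{"motion":[[0,0,0,0],[0,0,0,0],[0,0,0,0],[0,0,0,0]]}' 0.4 && python3 -m creep '{"motion":[[0,0,-1.5,0],[0,0,-2.8,0],[0,0,-2.8,0]]}'; python3 -c "
from h import *
go([.346,-.248,.28],YC-1.4+np.pi/2)"
```

```text
t: 12.2
tcp_pos: [0.4626, 0.1791, 0.1832]
orientation: [-2.213, -2.23, 0.0]
force: [0.3, -0.0, -0.2]
finger_gap: 0.0512
grasp_force: 0.0
t: 12.58
tcp_pos: [0.4645, 0.1806, 0.2993]
orientation: [2.211, 2.228, 0.011]
force: [-0.0, 0.2, -1.1]
finger_gap: 0.0513
grasp_force: 0.0
shift [-10.69  -3.05   0.43] twist 0.1 tool y ang 0.008 x ang 1.579 zax [ 0.007  0.003 -1.   ]
```

```bash

python3 -m creep '{"motion":[[-10.7,-3,0.4,0],[-10.7,-3,0.4,0],[-10.7,-3,0.4,0],[-10.7,-3,0.4,0],[-10.7,-3,0.4,0],[-10.7,-3,0.4,0],[-10.7,-3,0.4,0],[-10.7,-3,0.4,0],[-10.7,-3,0.4,0],[-10.7,-3,0.4,0],[-10.7,-3,0.4,0]]}' 0.2; python3 - <<'E'
from h import *
s=monitor.state(); print(s["t"],s["tcp_pos"],s["joint_pos"].round(2),s["finger_gap"])
cv2.imwrite("pics/w2.png",viewer.camera("wrist")[:,:,::-1]); cv2.imwrite("pics/t2.png",viewer.camera("top")[:,:,::-1])
w=cv2.imread("pics/w2.png"); print(proj("wrist",[.346,-.248,.12],s),blobs(w,(5,150,180),(20,255,255),60)[0])
t=cv2.imread("pics/t2.png"); cv2.imwrite("pics/w2c.png",np.hstack([w[:,:],]))
cv2.imwrite("pics/t2c.png",cv2.resize(t[150:300,190:340],(600,600),interpolation=cv2.INTER_CUBIC))
E
```

```text
t: 13.95
tcp_pos: [0.3465, -0.2484, 0.2793]
orientation: [-2.21, -2.233, -0.0]
force: [-0.4, 0.2, -0.1]
finger_gap: 0.0679
grasp_force: 0.0
13.95 [ 0.346511   -0.24835838  0.27931747] [ 0.64  0.07 -0.15  1.94  0.01  1.13  0.49] 0.06792417096707856
[279.14113136 190.34659172] [([275.6, 189.3], [262, 178, 27, 26, 167])]
```

View pics/w2.png

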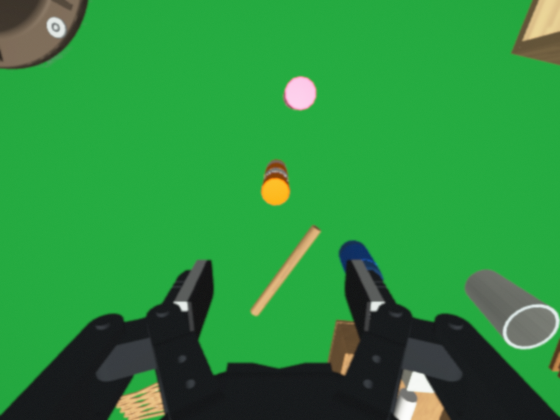

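View pics/t2c.png

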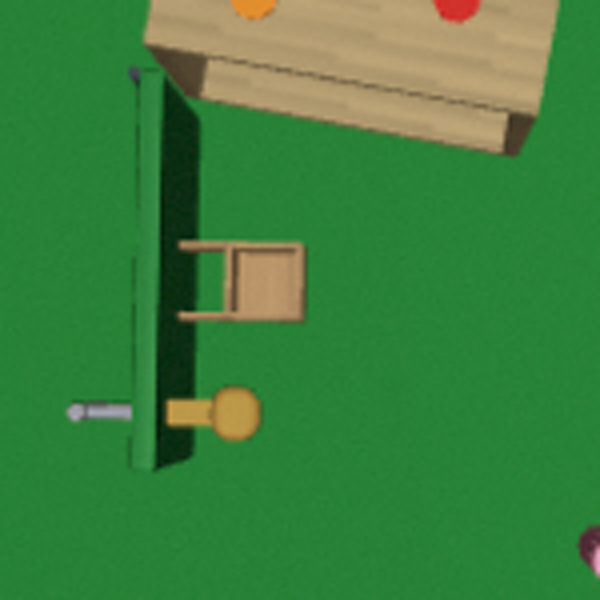

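```bash
python3 - <<'E'
from h import *
s=monitor.state()
print(onz("wrist",(275.6,191),.12,s), tri(ray("wrist",(275.6,191),s),ray("scene",(207.5,165.8))),tri(ray("wrist",(275.6,191),s),ray("top",(381.6,297.9))))
print("rack",onz("top",(256.5,220.5),.125),"handle",onz("top",(190+76/4,150+412/4),.213),"free",onz("top",(190+143/4,150+469/4),.228),"hinge",onz("top",(190+150/4,150+70/4),.228))
for d in(1.36,1.4,1.44):
    y=YC-d; Q=np.array([[np.cos(y),-np.sin(y)],[np.sin(y),np.cos(y)]]); print(d,HG+Q@[.07,-.12],handle(d))
g=onz("wrist",(275.6,191),.12,s); go([g[0],g[1],.081],np.pi/2+YC-1.4,s)
E
```

```text
[ 0.34217182 -0.24922551  0.12      ] (array([ 0.34218479, -0.24810959,  0.11802362]), np.float64(0.0032099761415796094)) (array([ 0.34296696, -0.25660798,  0.08973777]), np.float64(0.0029074846565962163))
rack [0.54664716 0.06960829 0.125     ] handle [0.46446113 0.17828634 0.213     ] free [0.43079592 0.13572215 0.228     ] hinge [0.66940836 0.13202693 0.228     ]
1.36 [0.55195639 0.06713282] [0.46315119 0.16893476]
1.4 [0.54907636 0.0718848 ] [0.46441318 0.17715657]
1.44 [0.54638866 0.07674815] [0.46600295 0.18532134]
shift [-0.01 -0.11  4.96] twist 0.12 tool y ang 0.009 x ang 1.58 zax [ 0. -0. -1.]
```

```bash

python3 -m creep '{"motion":[[0,-0.1,1.4,0],[0,-0.1,2.8,0],[0,-0.1,4,0],[0,-0.1,4.95,0],[0,-0.1,4.95,0],[0,-0.1,4.95,0]]}' 0.2 && python3 -m creep '{"motion":[[0,0,0,0],[0,0,0,0],[0,0,0,0],[0,0,0,0],[0,0,0,0]]}' 1 35 && python3 -m creep '{"motion":[[0,0,-1,0],[0,0,-2.5,0],[0,0,-4,0],[0,0,-4.9,0],[0,0,-4.9,0]]}'; python3 -c "
from h import *
go([.548,.070,.28],YC-1.4+np.pi/2)"
```

```text
t: 14.8
tcp_pos: [0.3428, -0.2498, 0.0824]
orientation: [2.212, 2.23, 0.0]
force: [-1.2, 0.4, 0.3]
finger_gap: 0.0684
grasp_force: 0.0
t: 15.42
tcp_pos: [0.3427, -0.2501, 0.0824]
orientation: [2.211, 2.228, 0.001]
force: [-1.5, -0.0, 8.6]
finger_gap: 0.0294
grasp_force: 33.8
t: 16.05
tcp_pos: [0.3433, -0.2504, 0.2804]
orientation: [2.209, 2.225, 0.002]
force: [0.7, 0.1, -1.2]
finger_gap: 0.029
grasp_force: 34.8
shift [7.97 5.18 0.01] twist 0.1 tool y ang 0.007 x ang 1.578 zax [ 0.005 -0.004 -1.   ]
```

```bash

python3 -m creep '{"motion":[[1.2,0.8,-0.4,0],[7.97,5.18,-0.4,0],[7.97,5.18,-0.4,0],[7.97,5.18,-0.4,0],[7.97,5.18,-0.4,0],[7.97,5.18,-0.4,0],[7.97,5.18,-0.4,0],[7.97,5.18,-0.4,0],[7.97,5.18,-0.4,0],[7.97,5.18,-0.4,0],[7.97,5.18,-0.4,0]]}'; python3 - <<'E'
from h import *
s=monitor.state(); w=viewer.camera("wrist")[:,:,::-1]; cv2.imwrite("pics/w3.png",w)
for p in([.548,.070,.125],[.548,.070,.074],list(s["tcp_pos"][:2])+[s["tcp_pos"][2]-.0824]): print(proj("wrist",p,s).round(1))
E
```

```text
t: 17.42
tcp_pos: [0.5465, 0.0698, 0.2935]
orientation: [2.214, 2.228, -0.0]
force: [-0.4, -0.7, 1.0]
finger_gap: 0.0294
grasp_force: 34.9
[280.9 188.1]
[280.7 177.4]
[279.8 216.3]
```

View pics/w3.png

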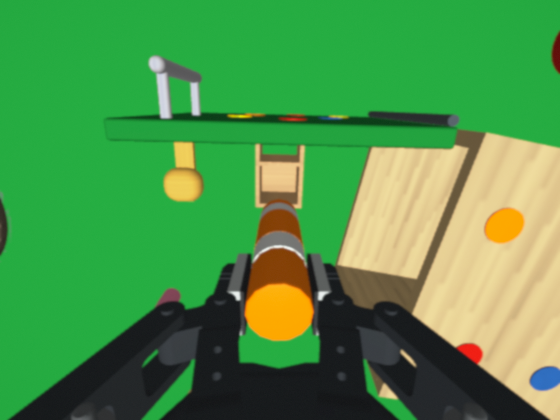

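```bash
python3 - <<'E'
from h import *
s=monitor.state(); w=cv2.imread("pics/w3.png")
cv2.imwrite("pics/w3c.png",cv2.resize(w[120:230,220:340],(720,660))[:600])
for uv in((279,184.5),(254.5,208),(303,208)): print(onz("wrist",uv,.125,s).round(4))
p=onz("wrist",(279,184.5),.125,s); go([p[0],p[1],.074+.0824+.003],0,s)
E
```

```text
[0.546  0.0742 0.125 ]
[0.5194 0.0475 0.125 ]
[0.5726 0.0479 0.125 ]
shift [ 0.11 -0.02  3.35] twist 0.06 tool y ang 0.007 x ang 1.577 zax [ 0. -0. -1.]
```

View pics/w3c.png

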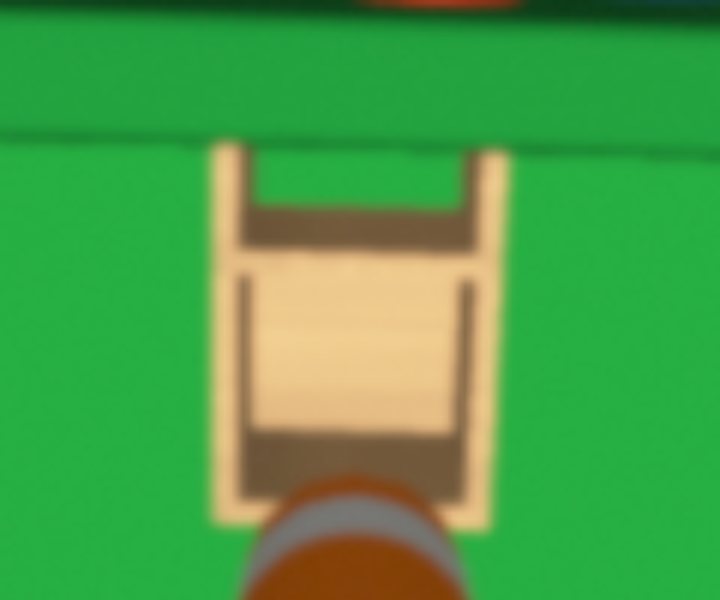

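```bash

python3 -m creep '{"motion":[[0.08,0,0.8,0],[0.08,0,1.6,0],[0.08,0,2.1,0],[0.08,0,2.5,0],[0.08,0,2.9,0],[0.08,0,3.2,0],[0.08,0,3.35,0],[0.08,0,3.35,0]]}'
```

```text
t: 18.48
tcp_pos: [0.5467, 0.074, 0.1591]
orientation: [-2.213, -2.23, 0.0]
force: [-0.4, 0.0, -0.5]
finger_gap: 0.0294
grasp_force: 34.9
```

Free inside, no contact. Lower the last 2–3 mm, release gently and rise.

```bash

python3 -m creep '{"motion":[[0,0,0.03,0],[0,0,0.06,0],[0,0,0.06,0]]}' && python3 -m creep '{"motion":[[0,0,0,0],[0,0,0,0],[0,0,0,0],[0,0,0,0]]}' 0.4 && python3 -m creep '{"motion":[[0,0,-1,0],[0,0,-2.4,0],[0,0,-3.8,0],[0,0,-4,0],[-1.5,0,-4,0],[-3,0,-4,0],[-4,0,-4,0],[-4,0,-4,0]]}'; python3 - <<'E'
from h import *
s=monitor.state(); a=viewer.camera("wrist")[:,:,::-1]; t=viewer.camera("top")[:,:,::-1]
print(proj("wrist",[.546,.073,.194],s),proj("top",[.546,.073,.194]))
cv2.imwrite("pics/e.png",np.hstack([cv2.resize(a,(400,300)),cv2.resize(t[150:300,190:390],(400,300),interpolation=cv2.INTER_CUBIC)]))
for n,i in(("wrist",a),("top",t)): print([(b,onz(n,b[0],.194,s).round(3)) for b in blobs(i.copy(),(5,150,120),(20,255,255),40)[0]][:8] if n=="wrist" else [b[0] for b in blobs(i.copy(),(8,150,120),(20,255,255),40)[0]])
E
```

```text
t: 18.85
tcp_pos: [0.5468, 0.074, 0.157]
orientation: [2.213, 2.23, 0.0]
force: [0.6, 0.6, -0.4]
finger_gap: 0.0291
grasp_force: 34.9
t: 19.35
tcp_pos: [0.5467, 0.074, 0.1569]
orientation: [2.213, 2.23, -0.0]
force: [-0.3, 0.2, -0.4]
finger_gap: 0.0511
grasp_force: 0.0
t: 20.35
tcp_pos: [0.5472, -0.0905, 0.3156]
orientation: [-2.22, -2.222, 0.004]
force: [0.6, 0.4, -0.1]
finger_gap: 0.0514
grasp_force: 0.0
[279.35313287  -7.12153712] [253.15564295 219.42193103]
[(([278.6, 9.6], [260, 0, 38, 24, 686]), array([0.545, 0.062, 0.194])), (([278.6, 32.9], [266, 25, 27, 15, 186]), array([0.546, 0.047, 0.194])), (([474.1, 293.9], [441, 288, 84, 30, 469]), array([ 0.747, -0.19 ,  0.194])), (([494.9, 311.9], [458, 306, 91, 28, 567]), array([ 0.774, -0.212,  0.194])), (([512.5, 334.1], [478, 329, 82, 25, 596]), array([ 0.8  , -0.24 ,  0.194])), (([526.5, 364.8], [505, 357, 55, 31, 604]), array([ 0.826, -0.283,  0.194])), (([552.7, 392.0], [545, 373, 15, 39, 134]), array([ 0.868, -0.324,  0.194]))]
[[519.1, 52.8], [452.6, 86.0], [519.0, 97.1], [253.0, 148.5], [253.1, 218.4], [247.2, 253.4]]
```

View pics/e.png

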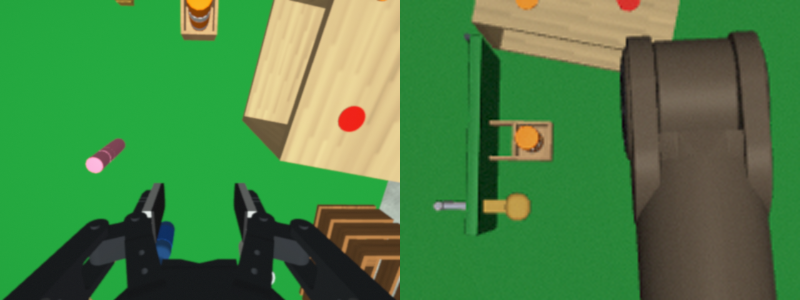

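The stick's cap sits at top-view pixel (253,218), against (253,219) expected for a stick standing on the rack floor. The door is still open and the arm is clear.

```bash
python3 -c "
from plant import ticket
print(ticket.job_done())"
```

```text
the job is handed in; nothing more can be done
None
```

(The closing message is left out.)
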